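# Demagnetise the collared shaft: lay it in the V-cradle and press the start bar evenly

## Task

Take the shaft with the collar round its middle from the wooden rack and lay it in the V-cradle of the grey bench demagnetiser, without dropping it and leaving the other two parts in the rack. Once it lies there and you have let go, start the machine: press the long bar under the front edge of its bed near its centre, so that both ends go in evenly, hold it fully home for about a second, then let it spring back.

Things in the scene. Friction and masses are not known exactly. Their poses are not given: they have to be found in the camera images.
- machine: grey bench demagnetiser, fixed, 242 deep x 300 wide x 115 mm high to its flat bed, a cabinet 60 mm tall along the bed's rear. Origin on the table under the bed; x points from the front (start-bar side) to the rear, y to the left seen from the front, z up. Bed's front edge at x = -62 mm, underside 100 mm above the table, with a kerb up to 145 mm; rear cabinet's face at x = +145 mm
- cradle (a point): centre of the V-cradle: where the middle of the shaft's axis lies when it rests in the V, 45 mm above the bed, 160 mm above the table. Axes as the machine's; the shaft lies along x. Two aluminium V-supports 12 mm thick, 80 mm between centres along x (68 mm clear: the collar hangs there), each a 90 degree V open upward; its arms' tips are about 21 mm to either side, 7 mm above the shaft's axis
- bar_mid (a point): middle of the face of the start bar, a bright metal strip 280 mm long (machine y) x 40 wide x 8 thick, 55 mm above the table at machine x = -70 mm. The face looks up and frontward: its normal leans 40 deg from vertical to machine -x; press along (+0.64, 0, -0.77) in machine axes. Bed and kerb overhang it: come from in front, tool leaning 35 to 50 deg. At rest its axes are the machine's, not the face's
- bar (a joint): how far the start bar is pressed in, rad about its hinge (50 mm from the middle of its face): 0 at rest, 0.2 fully home against its stop (10 mm at the face). A spring returns it; about 2 N at the start and 10 N at the middle to push it home
- bar_rock (a joint): uneven travel of the bar, rad, 0 when both ends are level; 0.04 means that one end is about 5.5 mm ahead of the middle and the other as far behind. The bar rocks about its centre against a spring of 14 N m/rad: 10 N pressed 50 mm off the centre gives 0.036
- shaft: the part to treat: steel shaft 20 mm in diameter, 130 mm long, with a collar 32 mm in diameter and 26 mm long round its middle, about 0.4 kg. Origin at its centre, on the axis; x along the axis. At the start it lies in one of the three notches of the rack, its axis 50 mm above the table and level
- plain_rod: plain steel rod 20 x 130 mm in another notch, to be left there. Origin at its centre, x along it
- headed_pin: steel pin 20 x 130 mm with a head 32 mm in diameter and 12 mm long at one end, in another notch, to be left there. Origin at its centre, x along it
- rack: fixed wooden rack 130 x 250 mm: two notched rails 14 mm thick, 90 mm apart centre to centre (76 mm clear between them), tops at 52 mm, floor at 10 mm; three notches 80 mm apart along its y, each carrying a part along its x. Origin on the table under its centre
Not all that is in view belongs to the job. Leave any blue look-alike of the shaft alone.

How it is judged:
On the way, in this order (a step that is already met when the one before it is completed fails the run):
1. the shaft lies in the V-cradle and has been let go (x of shaft in the frame of cradle between -0.018 and 0.018 m and y of shaft in the frame of cradle between -0.004 and 0.004 m and z of shaft in the frame of cradle between -0.004 and 0.004 m and angle between the x axis of shaft and the x axis of cradle, either way round below 0.08 rad and contact force between the fingers and shaft below 0.1 N), for 0.3 s.
2. the start bar is held fully home (at least 8 of its 10 mm) for 0.7 s (value of joint bar above 0.16 rad), for 0.7 s.
At the end, for the whole second after the job is handed in: The collared shaft lies at rest in the V-cradle (within 18 mm of its centre lengthwise, 4 mm sideways and in height, 0.08 rad in direction, either way round), the start bar is back out (below 0.03 rad), and the plain rod and the headed pin are within 20 mm of where they lay (x of shaft in the frame of cradle between -0.018 and 0.018 m and y of shaft in the frame of cradle between -0.004 and 0.004 m and z of shaft in the frame of cradle between -0.004 and 0.004 m and angle between the x axis of shaft and the x axis of cradle, either way round below 0.08 rad and linear speed of shaft below 0.02 m/s and value of joint bar below 0.03 rad and distance of each of plain_rod, headed_pin from where it was at the start of the episode below 0.02 m); the robot touches nothing.
It fails at once if the start bar goes in unevenly: one end more than about 5.5 mm ahead of the middle (0.04 rad) (value of joint bar_rock above 0.04 rad or value of joint bar_rock below -0.04 rad).
It fails at once if the start bar is pressed (more than half way) while the shaft is not in the cradle (value of joint bar above 0.1 rad and distance between shaft and cradle above 0.025 m).
It fails at once if the shaft is dropped: it falls free faster than 0.6 m/s (about 20 mm of fall) (linear speed of shaft above 0.6 m/s and contact force between the fingers and shaft below 0.1 N).
It fails at once if the plain rod or the headed pin is taken from its notch or shoved more than 30 mm (distance of any of plain_rod, headed_pin from where it was at the start of the episode above 0.03 m).
It also fails if it takes over 50 s, if anything falls off the work surface, if the arm or the gripper's body presses on something with over 40 N, if the wrist force passes 120 N, or if a joint passes its speed limit or range.

## Robot

A 6-joint arm with a two-finger parallel gripper is mounted at the origin on the work surface. World frame = base frame: x ahead of the robot, y to its left, z up, the work surface at z = 0. Lengths are in m, angles in rad, forces in N, time in s.
With the tool pointing down it reaches from about 0.3 to 1 m from the base axis. Payload 5.1 kg.
Tool frame: the origin (TCP) lies midway between the tips of the shut fingers; the grasp point (between the pads) lies 19 mm behind it (robot.pinch_z is the distance from the TCP to the grasp point, in m); z points along the fingers, y is the line along which they close (so a half turn about z gives the same grasp; the last joint's range is limited). The gripper opens to 95 mm and grips with 3 to 60 N. Pads are 20 mm wide; open, the fingers measure 119 mm over their backs; the gripper's body (75 mm by 180 mm) begins 59 mm behind the grasp point.
Start: joints at [-1.214, 0.124, 1.65, -0, 1.367, -0.083], TCP at [0.277, -0.588, 0.215] pointing down, gripper open.
Joint ranges: [-2.61, 2.61], [-1.02, 2.33], [0.03, 2.71], [-1.35, 4.49], [0.32, 2.68], [-2.91, 2.91]. Speed limits (rad/s): [2.57, 2.57, 3.14, 3.14, 3.14, 3.14].

## Interface

Orientations are given as a unit quaternion [x, y, z, w].
In Python, from plant import state, optics, job, robot gives the robot as it stands.
- The arm moves only by the tool arm_command, never from a script. Its argument "series" is a list of rows, each a list of 5 numbers: the closure, from 0 (fully open) to 1 (shut), then the shift along the tool's x, y, z in m, then the turn about the tool's z in rad. In form: [[hand, dx, dy, dz, spin], ...]. A call has 1 to 8 rows; each row is the pose to reach, as a shift and turn from the pose commanded when the call began, along the tool's axes at that moment; what a row does not reach only later rows make up. A row lasts 1/10 s, in which the tool goes at most 50 mm and 8.59 degrees, less where a joint would pass 70% of its speed; a pose out of reach is approached as far as the arm can. A call with a gripper value outside its range is refused whole. The fingers move at their own pace and stop on an object; the grip force is fixed at half the most. Time passes only in rows, so rows that repeat a pose let the fingers close. It gives the time, the measured TCP pose, the force, the opening and the grip force at its end, in the units of the state.
- state(): the state, without advancing time (a new reading comes with each control period).
- optics.camera(name): name is "side" or "top" or "wrist"; returns the picture (400x640x3 uint8, red, green, blue); there is no depth.
- optics.calibration(name): a dict with "mtx" (3x3 intrinsics, pixels), "position" and "attitude" of the camera in the world; the wrist camera has in their place "mount" (4x4, takes a point from camera to tool coordinates, whose origin is the TCP and whose axes are the flange's). Camera axes: x right, y down, z forward; pixel columns grow to the right and rows downward; lengths in m; the calibration is good to about 2 mm. A picture is of the moment at which its call begins: read the wrist's pose just before it. calibration takes no time and is no camera call.
- job.sign_off(): hands the job in; it is judged then, once.
The state is a dict: "t": time; "joints": joint angles; "qd": joint speeds; "joint_torque": joint torques, N m; "ee_pos": TCP position; "tcp_rot": TCP orientation; "contact_force": force on the tool from outside, world axes, zero at the start; "moment": the same for the moment, N m; "gripper_width": finger opening in m; "gripper_force": force on a finger pad.
Only numpy, scipy, OpenCV 4.12 (cv2) and the standard library are available. Lean on these libraries where they do the work, as an engineer would, in place of code of your own. Each camera call takes 0.05 s, during which the arm holds its last target. There are 200 camera calls.

## Working session

There is one attempt and no reset: what is moved stays moved. The work goes in short steps, Python scripts to look and compute and a tool call to move; the robot and the scene stay as the last step left them, time stands still between calls to the robot, and variables do not carry over. Pictures are saved under pics/ and viewed, at most 10 in all, crops included, and the job is handed in when it is done.

Besides the shell and the picture viewer there is one more tool, called after "Emit:" by a JSON object that holds its "op" and its "data", one argument or row to a line. arm_command: Moves the arm, as the interface text tells. Its arguments: {"type":"object","properties":{"series":{"type":"array"}},"required":["series"]}

```bash
mkdir -p pics
python3 - <<'E'
from plant import state, optics, job, robot
import cv2, numpy as np
s=state(); print({k:np.round(v,3) for k,v in s.items()})
for n in ("top","side","wrist"):
    im=optics.camera(n); cv2.imwrite(f"pics/{n}0.png",im[:,:,::-1])
    c=optics.calibration(n); print(n,{k:np.round(v,4).tolist() for k,v in c.items()})
print(robot.pinch_z)
E
```

```text
{'t': np.float64(0.0), 'joints': array([-1.214,  0.124,  1.652, -0.   ,  1.367, -0.083]), 'qd': array([-0.002,  0.   ,  0.002,  0.001,  0.001,  0.   ]), 'joint_torque': array([  0.   , -41.76 , -35.993,   0.077,   0.049,  -0.   ]), 'ee_pos': array([ 0.276, -0.588,  0.213]), 'tcp_rot': array([ 0.976,  0.218, -0.   , -0.001]), 'contact_force': array([0.161, 0.024, 0.143]), 'moment': array([ 0.025, -0.008, -0.024]), 'gripper_force': np.float64(0.0), 'gripper_width': np.float64(0.095)}
top {'mtx': [[405.7298, 0.0, 321.4054], [0.0, 405.7298, 197.1709], [0.0, 0.0, 1.0]], 'position': [0.4165, 0.1703, 1.0175], 'attitude': [-0.6985, 0.7121, -0.0548, 0.0454]}
side {'mtx': [[386.3817, 0.0, 325.0837], [0.0, 386.3817, 196.3682], [0.0, 0.0, 1.0]], 'position': [0.319, 0.7228, 0.8682], 'attitude': [-0.1893, 0.9255, -0.3221, 0.0621]}
wrist {'mtx': [[285.446, 0.0, 317.9641], [0.0, 285.446, 204.1061], [0.0, 0.0, 1.0]], 'mount': [[-0.0001, -0.9667, -0.256, 0.0716], [1.0, 0.0001, -0.0007, 0.0012], [0.0007, -0.256, 0.9667, -0.1711], [0.0, 0.0, 0.0, 1.0]]}
0.0188
```

View pics/top0.png

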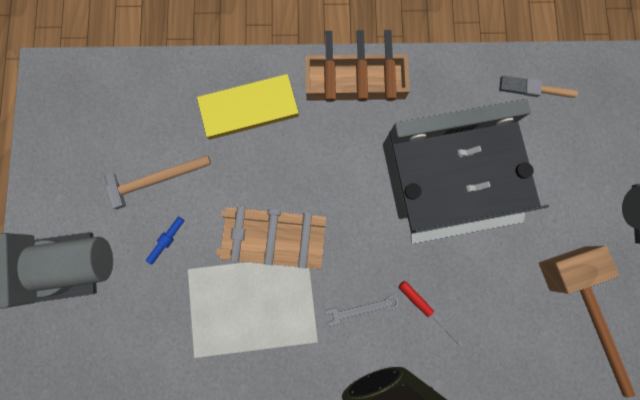

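View pics/side0.png

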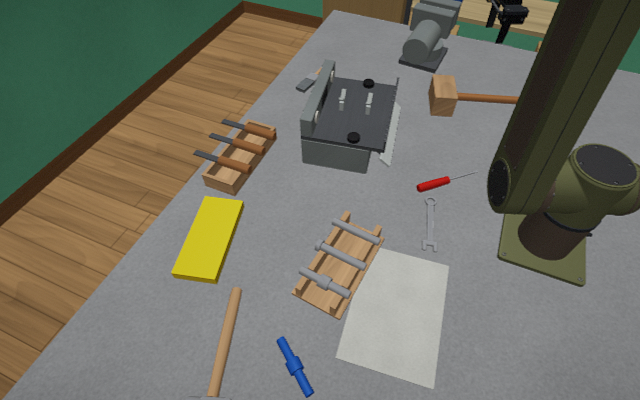

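The top view shows three parts in the rack: a collared shaft at (238,235), a pin with its head at the far end at (273,237) and a plain rod at (305,240). The blue look-alike is off the rack at (165,240). The machine's V-supports are at (469,152) and (478,187), and the bright start bar is at about (467,227).
Candidates for the shaft are (238,235), (273,237), (305,240) and blue (165,240). By the description I choose (238,235), which I'll check in a crop.

```bash
cat > h.py <<'E'
from plant import state, optics, job, robot
import cv2, numpy as np
from scipy.spatial.transform import Rotation as R
def cam(n,s=None):
    c=optics.calibration(n)
    if "mount" in c:
        T=np.eye(4); T[:3,:3]=R.from_quat(s["tcp_rot"]).as_matrix(); T[:3,3]=s["ee_pos"]
        T=T@np.array(c["mount"]); return c["mtx"],T[:3,3],T[:3,:3]
    return c["mtx"],np.array(c["position"]),R.from_quat(c["attitude"]).as_matrix()
def ray(C,uv):
    K,p,A=C; return p,A@np.linalg.solve(K,[uv[0],uv[1],1.])
def plane(C,uv,z):
    p,d=ray(C,uv); return p+d*(z-p[2])/d[2]
def proj(C,X):
    K,p,A=C; q=K@(A.T@(np.asarray(X)-p)); return q[:2]/q[2]
E
python3 - <<'E'
from h import *
im=cv2.imread("pics/top0.png")
a=cv2.resize(im[195:280,205:340],None,fx=5,fy=5,interpolation=cv2.INTER_CUBIC)[:,:]
b=cv2.resize(im[90:250,380:560],None,fx=3.3,fy=3.3,interpolation=cv2.INTER_CUBIC)
cv2.imwrite("pics/ca.png",a); cv2.imwrite("pics/cb.png",b)
C=cam("top")
for n,u,z in (("shaft",(238,235),.05),("pin",(273,237),.05),("rod",(305,240),.05),("V1",(469,152),.16),("V2",(478,187),.16),("bar",(467,227),.055)):
    print(n,plane(C,u,z).round(3))
E
```

```text
shaft [0.468 0.356 0.05 ]
pin [0.461 0.273 0.05 ]
rod [0.453 0.197 0.05 ]
V1 [ 0.632 -0.166  0.16 ]
V2 [ 0.555 -0.18   0.16 ]
bar [ 0.476 -0.189  0.055]
```

View pics/ca.png

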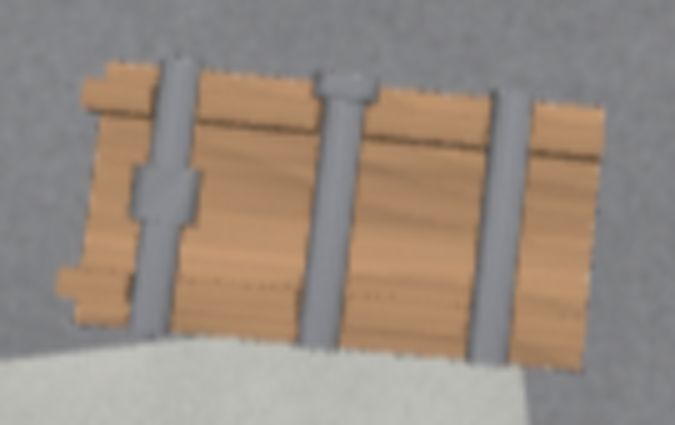

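View pics/cb.png

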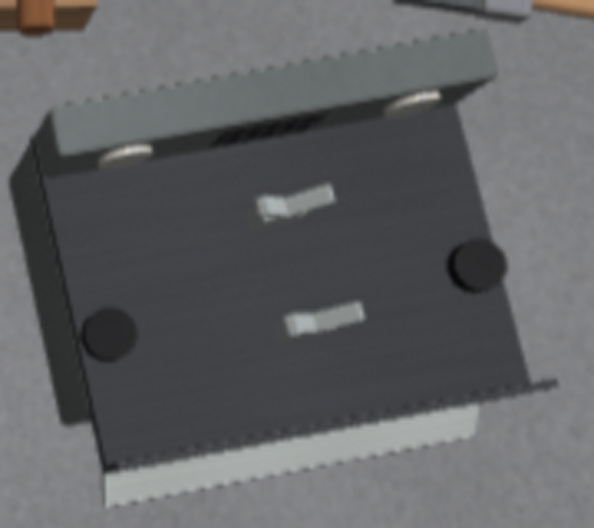

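The crops confirm my choice: the collar is at crop (166,194), which is full-frame (238,234), the pin's head is at its end, and the third part is plain. The bar's visible lower edge runs from crop (107,507) to (473,437).

Run:
```python
from h import *
print([x for x in dir(robot) if x[0]!='_'])
C=cam("top")
a=lambda u,v:(205+u/5,195+v/5); b=lambda u,v:(380+u/3.3,90+v/3.3)
c=plane(C,a(166,194),.058); e1=plane(C,a(180,62),.055); e2=plane(C,a(150,333),.055)
d=e1-e2; print("collar",c.round(4),"endmid",((e1+e2)/2).round(4),"len",np.hypot(*d[:2]),"yaw",np.arctan2(d[1],d[0]))
# V supports : arm tips at z .167, crop tips
P=[plane(C,b(*q),.167) for q in ((266,205),(327,194),(295,323),(358,312))]
f=(P[0]+P[1])/2; n=(P[2]+P[3])/2; d=f-n
print("V far",f.round(4),"near",n.round(4),"sep",np.hypot(*d[:2]),"yaw",np.arctan2(d[1],d[0]),"mid",((f+n)/2).round(4),[np.linalg.norm(P[i]-P[i+1]).round(4) for i in(0,2)])
L=plane(C,b(107,507),.042);Rr=plane(C,b(474,437),.042);d=L-Rr
print("bar low edge mid",((L+Rr)/2).round(4),"len",np.linalg.norm(d),"yaw",np.arctan2(-d[0],d[1]))
# kerb top z .145
L=plane(C,b(105,467),.145);Rr=plane(C,b(556,382),.145);d=L-Rr
print("kerb",L.round(4),Rr.round(4),np.linalg.norm(d),np.arctan2(-d[0],d[1]))
s=state();print(R.from_quat(s["tcp_rot"]).as_matrix().round(3))
```

```text
['IKError', 'pinch_z']
collar [0.4701 0.3537 0.058 ] endmid [0.4692 0.3546 0.055 ] len 0.12796717377175137 yaw -0.10168275123681339
V far [ 0.6341 -0.1653  0.167 ] near [ 0.5554 -0.1792  0.167 ] sep 0.07990147226923972 yaw 0.1741389607175772 mid [ 0.5947 -0.1723  0.167 ] [np.float64(0.0412), np.float64(0.042)]
bar low edge mid [ 0.4621 -0.1962  0.042 ] len 0.2764834069040977 yaw 0.16594547740441387
kerb [ 0.4628 -0.0356  0.145 ] [ 0.513  -0.3373  0.145 ] 0.3058200124271127 0.16490287958855204
[[ 0.905  0.426 -0.001]
 [ 0.426 -0.905  0.002]
 [ 0.    -0.002 -1.   ]]
```

Emit:
{"op": "arm_command", "data": {
  "series": [
    [0.2,0.231,-0.308,0,0.54],
    [0.2,0.231,-0.308,0,0.54],
    [0.2,0.231,-0.308,0,0.54],
    [0.2,0.231,-0.308,0,0.54],
    [0.2,0.231,-0.308,0,0.54],
    [0.2,0.231,-0.308,0,0.54],
    [0.2,0.231,-0.308,0,0.54],
    [0.2,0.231,-0.308,0,0.54]
  ]
}}

```text
t: 0.95
ee_pos: [0.3545, -0.2085, 0.2144]
tcp_rot: [0.999, -0.05, 0.0, -0.0]
contact_force: [1.3, 1.1, -0.1]
gripper_width: 0.076
gripper_force: 0.0
```

Emit:
{"op": "arm_command", "data": {
  "series": [
    [0.2,0.04,-0.385,0,0],
    [0.2,0.04,-0.385,0,0],
    [0.2,0.04,-0.385,0,0],
    [0.2,0.04,-0.385,0,0],
    [0.2,0.04,-0.385,0,0],
    [0.2,0.04,-0.385,0,0],
    [0.2,0.04,-0.385,0,0],
    [0.2,0.04,-0.385,0,0]
  ]
}}

```text
t: 1.75
ee_pos: [0.4326, 0.1708, 0.2145]
tcp_rot: [0.999, -0.049, 0.0, -0.0]
contact_force: [0.6, -1.3, 0.7]
gripper_width: 0.0762
gripper_force: 0.0
```

Emit:
{"op": "arm_command", "data": {
  "series": [
    [0.2,0.019,-0.186,0,0],
    [0.2,0.019,-0.186,0,0],
    [0.2,0.019,-0.186,0,0],
    [0.2,0.019,-0.186,0.03,0],
    [0.2,0.019,-0.186,0.06,0],
    [0.2,0.019,-0.186,0.06,0]
  ]
}}

```text
t: 2.35
ee_pos: [0.4671, 0.3502, 0.1487]
tcp_rot: [0.999, -0.049, -0.004, 0.003]
contact_force: [-0.9, -0.0, -0.3]
gripper_width: 0.0761
gripper_force: 0.0
```

Run:
```python
from h import *
s=state(); im=optics.camera("wrist"); print(s["ee_pos"].round(4),s["tcp_rot"].round(4),s["t"],s["joints"].round(2))
C=cam("wrist",s); print("proj shaft axis centre",proj(C,[.470,.354,.05]),"grasp",proj(C,[*s["ee_pos"][:2],.05]))
cv2.imwrite("pics/w1.png",im[:,:,::-1])
```

```text
[0.4671 0.3502 0.1487] [ 0.9988 -0.0492 -0.0045  0.0031] 2.35 [ 0.55  0.04  1.86 -0.    1.26  2.22]
proj shaft axis centre [312.11449016 201.41810352] grasp [316.29115914 203.88695164]
```

View pics/w1.png

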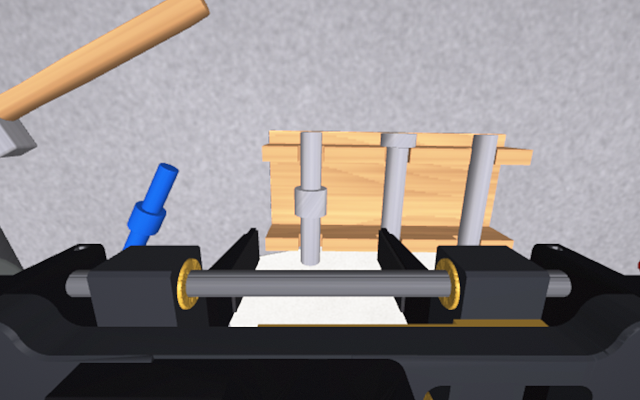

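The wrist view shows the collar at (311,200), within 1 or 2 px of the predicted (312,201), and the shaft upright in the image. The target is confirmed; I'll let the arm settle on the way down.

Emit:
{"op": "arm_command", "data": {
  "series": [
    [0.2,0,0,0.04,0],
    [0.2,0,0,0.04,0],
    [0.2,0,0,0.04,0],
    [0.2,0,0,0.04,0]
  ]
}}

```text
t: 2.8
ee_pos: [0.4718, 0.3514, 0.1175]
tcp_rot: [0.999, -0.05, 0.002, -0.001]
contact_force: [0.4, -0.1, 1.3]
gripper_width: 0.076
gripper_force: 0.0
```

Emit:
{"op": "arm_command", "data": {
  "series": [
    [0.2,-0.002,-0.002,0.045,0],
    [0.2,-0.002,-0.002,0.065,0],
    [0.2,-0.002,-0.002,0.085,0],
    [0.2,-0.002,-0.002,0.085,0],
    [0.6,-0.002,-0.002,0.085,0],
    [0.8,-0.002,-0.002,0.085,0],
    [0.8,-0.002,-0.002,0.085,0],
    [0.8,-0.002,-0.002,0.085,0]
  ]
}}

```text
t: 3.6
ee_pos: [0.4694, 0.3538, 0.0311]
tcp_rot: [0.999, -0.05, 0.001, -0.001]
contact_force: [0.7, 1.3, 0.1]
gripper_width: 0.0491
gripper_force: 0.0
```

Emit:
{"op": "arm_command", "data": {
  "series": [
    [1,0,0,0,0],
    [1,0,0,0,0],
    [1,0,0,0,0],
    [1,0,0,0,0]
  ]
}}

```text
t: 4.0
ee_pos: [0.4693, 0.3549, 0.0304]
tcp_rot: [0.999, -0.05, 0.001, -0.002]
contact_force: [0.3, 5.2, 0.7]
gripper_width: 0.0316
gripper_force: 30.0
```

Collar gripped: 31.6 mm opening at 30 N. Lifting now.

Emit:
{"op": "arm_command", "data": {
  "series": [
    [1,0,0,-0.03,0],
    [1,0,0,-0.07,0],
    [1,0,0,-0.11,0],
    [1,0,0,-0.15,0],
    [1,0,0,-0.19,0],
    [1,0,0,-0.2,0],
    [1,0,0,-0.2,0]
  ]
}}

```text
t: 4.7
ee_pos: [0.469, 0.3534, 0.2302]
tcp_rot: [0.999, -0.05, 0.001, -0.0]
contact_force: [-0.0, -0.6, -5.5]
gripper_width: 0.0315
gripper_force: 30.0
```

Emit:
{"op": "arm_command", "data": {
  "series": [
    [1,0.01,0.03,0,0],
    [1,0.025,0.075,0,0],
    [1,0.041,0.12,0,0],
    [1,0.057,0.165,0,0],
    [1,0.073,0.21,0,0],
    [1,0.089,0.255,0,0],
    [1,0.104,0.3,0,0],
    [1,0.12,0.345,0,0]
  ]
}}

```text
t: 5.5
ee_pos: [0.5514, -0.0037, 0.2247]
tcp_rot: [0.999, -0.05, -0.004, -0.0]
contact_force: [0.7, 0.5, -4.9]
gripper_width: 0.0314
gripper_force: 30.0
```

Emit:
{"op": "arm_command", "data": {
  "series": [
    [1,0.016,0.045,0,-0.05],
    [1,0.03,0.085,0,-0.1],
    [1,0.042,0.12,0,-0.17],
    [1,0.052,0.15,0,-0.22],
    [1,0.057,0.166,0,-0.27],
    [1,0.057,0.166,0,-0.27],
    [1,0.057,0.166,0,-0.27],
    [1,0.057,0.166,0,-0.27]
  ]
}}

```text
t: 6.3
ee_pos: [0.5926, -0.1716, 0.2272]
tcp_rot: [0.996, 0.085, -0.002, -0.001]
contact_force: [0.4, 0.1, -5.0]
gripper_width: 0.0315
gripper_force: 30.0
```

Run:
```python
from h import *
s=state(); im=optics.camera("wrist"); print(s["ee_pos"].round(4),s["tcp_rot"].round(4),s["t"],s["joints"].round(2))
Rm=R.from_quat(s["tcp_rot"]).as_matrix(); print(np.arctan2(Rm[1,0],Rm[0,0]))
C=cam("wrist",s)
for q in ((.6341,-.1653,.167),(.5554,-.1792,.167)): print(proj(C,q))
cv2.imwrite("pics/w2.png",im[:,:,::-1])
cv2.imwrite("pics/top2.png",optics.camera("top")[:,:,::-1])
```

```text
[ 0.5926 -0.1716  0.2272] [ 0.9964  0.0849 -0.0017 -0.001 ] 6.3 [-0.37  0.05  1.71  0.    1.39  1.03]
0.17009424122389394
[317.80374468 166.42012463]
[318.25667311 257.01886628]
```

View pics/w2.png

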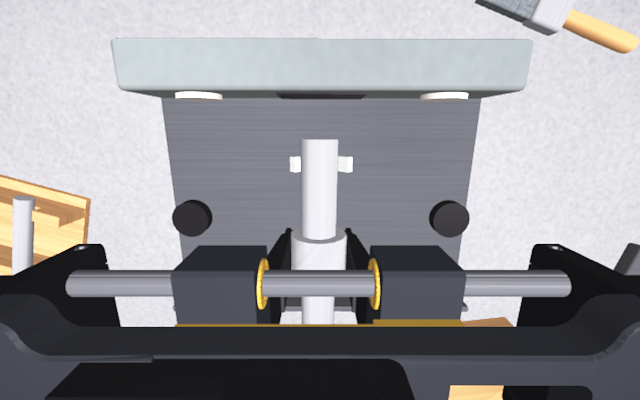

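The wrist view shows the shaft (centre column 320) lined up with the far V's arms (290 and 353, centre 321.5, row 164). It agrees with the top-camera estimate to about 1 mm, so I'm lowering it.

Emit:
{"op": "arm_command", "data": {
  "series": [
    [1,0.002,0.0015,0.03,0],
    [1,0.002,0.0015,0.055,0],
    [1,0.002,0.0015,0.07,0],
    [1,0.002,0.0015,0.078,0],
    [1,0.002,0.0015,0.082,0],
    [1,0.002,0.0015,0.084,0],
    [1,0.002,0.0015,0.084,0]
  ]
}}

```text
t: 7.1
ee_pos: [0.5965, -0.1742, 0.1467]
tcp_rot: [0.996, 0.085, 0.001, 0.0]
contact_force: [-0.4, 0.7, -5.0]
gripper_width: 0.0318
gripper_force: 30.0
```

Emit:
{"op": "arm_command", "data": {
  "series": [
    [1,-0.002,-0.0012,0.002,0],
    [1,-0.002,-0.0012,0.004,0],
    [1,-0.002,-0.0012,0.005,0],
    [1,-0.002,-0.0012,0.0055,0],
    [1,-0.002,-0.0012,0.0055,0]
  ]
}}

```text
t: 7.6
ee_pos: [0.5941, -0.1734, 0.1419]
tcp_rot: [0.996, 0.085, 0.0, 0.0]
contact_force: [-4.3, 0.9, 5.8]
gripper_width: 0.0313
gripper_force: 30.0
```

Emit:
{"op": "arm_command", "data": {
  "series": [
    [1,0,0,0.001,0],
    [1,0,0,0.001,0]
  ]
}}

```text
t: 7.8
ee_pos: [0.5941, -0.1735, 0.1418]
tcp_rot: [0.996, 0.085, 0.001, 0.001]
contact_force: [-6.0, 2.0, 8.9]
gripper_width: 0.0314
gripper_force: 30.0
```

Run:
```python
from h import *
s=state(); print(s["ee_pos"].round(4),s["contact_force"].round(1),s["moment"].round(2))
im=optics.camera("wrist"); sd=optics.camera("side")
a=cv2.resize(im[90:300,220:420],None,fx=2,fy=2); b=cv2.resize(sd[60:165,300:400],None,fx=4,fy=4)
cv2.imwrite("pics/w3.png",np.hstack([a,b[:420]])[:,:,::-1])
```

```text
[ 0.5941 -0.1735  0.1418] [-6.   2.   8.9] [0.26 1.06 0.25]
```

View pics/w3.png

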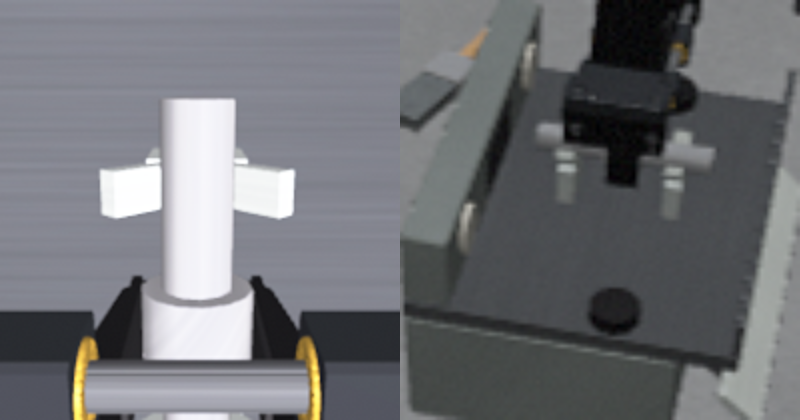

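The shaft sits symmetrically between the V arms (crop columns 100 and 294, shaft centre 198) and rests on both supports. Releasing.

Emit:
{"op": "arm_command", "data": {
  "series": [
    [0.8,0,0,-0.001,0],
    [0.64,0,0,-0.001,0],
    [0.6,0,0,-0.001,0],
    [0.5,0,0,-0.001,0],
    [0.3,0,0,-0.001,0],
    [0.3,0,0,-0.001,0],
    [0.3,0,0,-0.001,0],
    [0.3,0,0,-0.001,0]
  ]
}}

```text
t: 8.7
ee_pos: [0.5937, -0.1731, 0.1401]
tcp_rot: [0.996, 0.085, 0.0, -0.0]
contact_force: [-0.8, -0.8, -0.2]
gripper_width: 0.0657
gripper_force: 0.0
```

Emit:
{"op": "arm_command", "data": {
  "series": [
    [0.3,0,0,-0.02,0],
    [0.3,0,0,-0.06,0],
    [0.3,0,0,-0.1,0],
    [0.3,0,0,-0.14,0],
    [0.3,0,0,-0.18,0],
    [0.3,0,0,-0.2,0],
    [0.3,0,0,-0.2,0]
  ]
}}

```text
t: 9.4
ee_pos: [0.5952, -0.1736, 0.3453]
tcp_rot: [0.996, 0.085, 0.004, 0.002]
contact_force: [0.6, -0.9, -0.3]
gripper_width: 0.0668
gripper_force: 0.0
```

Run:
```python
from h import *
s=state(); im=optics.camera("wrist"); C=cam("wrist",s)
print(s["ee_pos"].round(4),s["joints"].round(3))
cv2.imwrite("pics/w4.png",im[:,:,::-1])
```

```text
[ 0.5952 -0.1736  0.3453] [-0.37   0.004  1.56   0.     1.569  1.03 ]
```

View pics/w4.png

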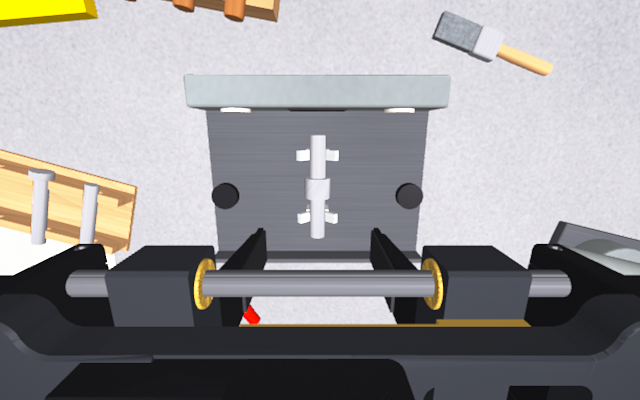

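The shaft lies centred in the cradle: collar at (317,188), Vs at rows 155 and 216. The moves can't command tilt directly. I'll see how the arm leans when it is sent beyond its reach.

Emit:
{"op": "arm_command", "data": {
  "series": [
    [1,0.45,0.22,0,0],
    [1,0.45,0.22,0,0],
    [1,0.45,0.22,0,0],
    [1,0.45,0.22,0,0],
    [1,0.45,0.22,0,0],
    [1,0.45,0.22,0,0],
    [1,0.45,0.22,0,0],
    [1,0.45,0.22,0,0]
  ]
}}

```text
t: 10.25
ee_pos: [0.9405, -0.2752, 0.3348]
tcp_rot: [0.996, 0.085, 0.0, -0.0]
contact_force: [1.5, -0.3, 1.0]
gripper_width: 0.0079
gripper_force: 0.0
```

Emit:
{"op": "arm_command", "data": {
  "series": [
    [1,0.1,0.05,0,0],
    [1,0.1,0.05,0,0],
    [1,0.1,0.05,0,0],
    [1,0.1,0.05,0,0]
  ]
}}

```text
t: 10.65
ee_pos: [0.9686, -0.2843, 0.3136]
tcp_rot: [0.996, 0.085, 0.021, 0.008]
contact_force: [-0.7, 0.4, 2.5]
gripper_width: 0.0006
gripper_force: 0.0
```

Run:
```python
from h import *
s=state()
print(s["t"],s["ee_pos"].round(4),s["joints"].round(3),R.from_quat(s["tcp_rot"]).as_matrix().round(3).tolist())
```

```text
10.65 [ 0.9686 -0.2843  0.3136] [-0.339  1.15   0.025  0.002  1.922  1.063] [[0.985, 0.169, 0.043], [0.169, -0.985, -0.013], [0.04, 0.02, -0.999]]
```

Emit:
{"op": "arm_command", "data": {
  "series": [
    [1,0.4,0.2,0,0],
    [1,0.4,0.2,0,0],
    [1,0.4,0.2,0,0],
    [1,0.4,0.2,0,0],
    [1,0.4,0.2,0,0],
    [1,0.4,0.2,0,0],
    [1,0.4,0.2,0,0],
    [1,0.4,0.2,0,0]
  ]
}}

```text
t: 11.45
ee_pos: [1.0015, -0.296, 0.2426]
tcp_rot: [0.996, 0.085, 0.037, 0.015]
contact_force: [0.1, -0.3, 0.9]
gripper_width: 0.0005
gripper_force: 0.0
```

Run:
```python
from h import *
s=state()
print(s["t"],s["ee_pos"].round(4),s["joints"].round(3),R.from_quat(s["tcp_rot"]).as_matrix().round(3).tolist())
```

```text
11.45 [ 1.0015 -0.296   0.2426] [-0.34   1.221  0.025  0.004  1.816  1.062] [[0.983, 0.168, 0.077], [0.17, -0.985, -0.023], [0.072, 0.035, -0.997]]
```

The tilt builds slowly at the reach limit (0.08 rad). I'll check whether it stays when the arm comes back within reach.

Emit:
{"op": "arm_command", "data": {
  "series": [
    [1,-0.18,-0.09,-0.1,0],
    [1,-0.18,-0.09,-0.1,0],
    [1,-0.18,-0.09,-0.1,0],
    [1,-0.18,-0.09,-0.1,0],
    [1,-0.18,-0.09,-0.1,0],
    [1,-0.18,-0.09,-0.1,0]
  ]
}}

```text
t: 12.05
ee_pos: [0.7994, -0.2348, 0.3316]
tcp_rot: [0.996, 0.085, 0.039, 0.015]
contact_force: [0.0, -0.9, 1.2]
gripper_width: 0.0004
gripper_force: 0.0
```

Run:
```python
from h import *
s=state()
print(s["t"],s["ee_pos"].round(4),s["joints"].round(3),R.from_quat(s["tcp_rot"]).as_matrix().round(3).tolist())
```

```text
12.05 [ 0.7994 -0.2348  0.3316] [-0.352  0.439  1.079  0.005  1.539  1.049] [[0.983, 0.168, 0.081], [0.17, -0.985, -0.024], [0.076, 0.038, -0.996]]
```

The tilt persists, so a lean can be built up with short pushes at the reach limit. I'm moving to an azimuth that matches the machine's x first, so the lean builds in the right plane.

Emit:
{"op": "arm_command", "data": {
  "series": [
    [1,0.242,-0.383,-0.046,0],
    [1,0.242,-0.383,-0.046,0],
    [1,0.242,-0.383,-0.046,0],
    [1,0.242,-0.383,-0.046,0],
    [1,0.242,-0.383,-0.046,0],
    [1,0.242,-0.383,-0.046,0],
    [1,0.242,-0.383,-0.046,0],
    [1,0.242,-0.383,-0.046,0]
  ]
}}

```text
t: 12.85
ee_pos: [0.9515, 0.1347, 0.3727]
tcp_rot: [0.996, 0.085, 0.039, 0.014]
contact_force: [1.4, -0.3, -0.4]
gripper_width: 0.0002
gripper_force: 0.0
```

Emit:
{"op": "arm_command", "data": {
  "series": [
    [1,0.05,0,0,0],
    [1,0.1,0,0,0]
  ]
}}

```text
t: 13.05
ee_pos: [0.9945, 0.144, 0.3645]
tcp_rot: [0.995, 0.086, 0.051, 0.014]
contact_force: [32.3, 4.0, 46.0]
gripper_width: 0.0003
gripper_force: 0.0
```

Emit:
{"op": "arm_command", "data": {
  "series": [
    [1,0.05,0,0,0]
  ]
}}

```text
t: 13.15
ee_pos: [1.0084, 0.1451, 0.3293]
tcp_rot: [0.995, 0.086, 0.05, 0.013]
contact_force: [1.6, -0.4, -5.7]
gripper_width: 0.0001
gripper_force: 0.0
```

Emit:
{"op": "arm_command", "data": {
  "series": [
    [1,0.05,0,0,0]
  ]
}}

```text
t: 13.25
ee_pos: [1.0217, 0.1474, 0.3314]
tcp_rot: [0.994, 0.085, 0.073, 0.012]
contact_force: [-0.7, -0.1, 0.5]
gripper_width: 0.0002
gripper_force: 0.0
```

Emit:
{"op": "arm_command", "data": {
  "series": [
    [1,0.4,0,0,0]
  ]
}}

```text
t: 13.35
ee_pos: [1.0338, 0.1501, 0.3325]
tcp_rot: [0.992, 0.085, 0.093, 0.011]
contact_force: [-0.1, -0.2, 0.2]
gripper_width: 0.0003
gripper_force: 0.0
```

```bash
cat > st.py <<'E'
from h import *
s=state()
print(s["t"],s["ee_pos"].round(4),s["joints"].round(3),R.from_quat(s["tcp_rot"]).as_matrix().round(3).tolist())
E
python3 st.py
```

```text
13.35 [1.0338 0.1501 0.3325] [ 0.1    1.135  0.026 -0.026  1.794  1.491] [[0.968, 0.167, 0.187], [0.172, -0.985, -0.006], [0.183, 0.038, -0.982]]
```

Emit:
{"op": "arm_command", "data": {
  "series": [
    [1,0.05,-0.02,0,0]
  ]
}}

```text
t: 13.45
ee_pos: [1.042, 0.167, 0.3287]
tcp_rot: [0.991, 0.084, 0.108, 0.011]
contact_force: [-0.2, 0.0, 0.7]
gripper_width: 0.0004
gripper_force: 0.0
```

Emit:
{"op": "arm_command", "data": {
  "series": [
    [1,0.05,-0.02,0,0]
  ]
}}

```text
t: 13.55
ee_pos: [1.0488, 0.1894, 0.3242]
tcp_rot: [0.989, 0.085, 0.123, 0.009]
contact_force: [-0.8, 0.0, 0.3]
gripper_width: 0.0004
gripper_force: 0.0
```

Emit:
{"op": "arm_command", "data": {
  "series": [
    [1,0.05,-0.02,0,0]
  ]
}}

```text
t: 13.65
ee_pos: [1.0552, 0.2093, 0.3212]
tcp_rot: [0.987, 0.086, 0.137, 0.007]
contact_force: [-0.1, -0.5, 0.1]
gripper_width: 0.0004
gripper_force: 0.0
```

Emit:
{"op": "arm_command", "data": {
  "series": [
    [1,0.05,-0.02,0,0]
  ]
}}

```text
t: 13.75
ee_pos: [1.0611, 0.2278, 0.3195]
tcp_rot: [0.985, 0.086, 0.151, 0.005]
contact_force: [-0.3, -0.2, 0.1]
gripper_width: 0.0004
gripper_force: 0.0
```

Emit:
{"op": "arm_command", "data": {
  "series": [
    [1,0.05,-0.02,0,0]
  ]
}}

```text
t: 13.85
ee_pos: [1.0666, 0.2456, 0.3191]
tcp_rot: [0.982, 0.086, 0.166, 0.003]
contact_force: [-0.6, 0.4, 0.1]
gripper_width: 0.0006
gripper_force: 0.0
```

Emit:
{"op": "arm_command", "data": {
  "series": [
    [1,0.05,-0.02,0,0]
  ]
}}

```text
t: 13.95
ee_pos: [1.0714, 0.2626, 0.3201]
tcp_rot: [0.98, 0.086, 0.18, 0.001]
contact_force: [-0.5, -0.4, 0.2]
gripper_width: 0.0006
gripper_force: 0.0
```

```bash
python3 st.py
```

```text
13.95 [1.0714 0.2626 0.3201] [ 0.203  1.162  0.025 -0.043  1.594  1.589] [[0.92, 0.169, 0.353], [0.17, -0.985, 0.029], [0.353, 0.033, -0.935]]
```

Emit:
{"op": "arm_command", "data": {
  "series": [
    [1,0.05,0,0,0]
  ]
}}

```text
t: 14.05
ee_pos: [1.0796, 0.2651, 0.3235]
tcp_rot: [0.977, 0.088, 0.195, -0.002]
contact_force: [0.1, 0.7, -0.1]
gripper_width: 0.0002
gripper_force: 0.0
```

Emit:
{"op": "arm_command", "data": {
  "series": [
    [1,0.05,0,0,0]
  ]
}}

```text
t: 14.15
ee_pos: [1.0887, 0.2611, 0.3285]
tcp_rot: [0.974, 0.087, 0.211, -0.004]
contact_force: [0.4, -0.0, 0.2]
gripper_width: 0.0007
gripper_force: 0.0
```

Emit:
{"op": "arm_command", "data": {
  "series": [
    [1,0.05,0,0,0]
  ]
}}

```text
t: 14.25
ee_pos: [1.0969, 0.259, 0.335]
tcp_rot: [0.97, 0.087, 0.226, -0.006]
contact_force: [-0.3, 0.6, -0.3]
gripper_width: 0.0002
gripper_force: 0.0
```

Emit:
{"op": "arm_command", "data": {
  "series": [
    [1,0.05,0,0,0]
  ]
}}

```text
t: 14.35
ee_pos: [1.1043, 0.2576, 0.3429]
tcp_rot: [0.967, 0.087, 0.241, -0.008]
contact_force: [-0.4, 0.1, -0.0]
gripper_width: 0.0004
gripper_force: 0.0
```

Emit:
{"op": "arm_command", "data": {
  "series": [
    [1,0.05,0,0,0]
  ]
}}

```text
t: 14.45
ee_pos: [1.111, 0.2565, 0.352]
tcp_rot: [0.963, 0.087, 0.256, -0.01]
contact_force: [-0.3, -0.4, -1.1]
gripper_width: 0.0006
gripper_force: 0.0
```

Emit:
{"op": "arm_command", "data": {
  "series": [
    [1,0.05,0,0,0]
  ]
}}

```text
t: 14.55
ee_pos: [1.117, 0.2556, 0.3621]
tcp_rot: [0.959, 0.087, 0.271, -0.012]
contact_force: [-0.8, -0.4, -0.2]
gripper_width: 0.0004
gripper_force: 0.0
```

Emit:
{"op": "arm_command", "data": {
  "series": [
    [1,0.05,0,0,0]
  ]
}}

```text
t: 14.65
ee_pos: [1.1223, 0.2549, 0.3732]
tcp_rot: [0.954, 0.087, 0.285, -0.015]
contact_force: [0.6, 0.1, -0.3]
gripper_width: 0.0002
gripper_force: 0.0
```

Emit:
{"op": "arm_command", "data": {
  "series": [
    [1,0.05,0,0,0]
  ]
}}

```text
t: 14.75
ee_pos: [1.127, 0.2543, 0.3853]
tcp_rot: [0.95, 0.087, 0.3, -0.017]
contact_force: [0.2, -0.7, 0.6]
gripper_width: 0.0006
gripper_force: 0.0
```

```bash
python3 st.py
```

```text
14.75 [1.127  0.2543 0.3853] [ 0.18   1.13   0.026 -0.02   1.377  1.566] [[0.805, 0.175, 0.566], [0.155, -0.984, 0.084], [0.572, 0.021, -0.82]]
```

Excellent: the lean is 35° and already lies in the machine's x-z plane (direction yaw 0.15). Two more pushes will bring it to about 39°.

Emit:
{"op": "arm_command", "data": {
  "series": [
    [1,0.05,0,0,0]
  ]
}}

```text
t: 14.85
ee_pos: [1.1311, 0.2535, 0.3985]
tcp_rot: [0.945, 0.087, 0.314, -0.019]
contact_force: [-0.4, 0.1, -1.4]
gripper_width: 0.0001
gripper_force: 0.0
```

Emit:
{"op": "arm_command", "data": {
  "series": [
    [1,0.05,0,0,0]
  ]
}}

```text
t: 14.95
ee_pos: [1.1345, 0.2528, 0.4127]
tcp_rot: [0.941, 0.087, 0.328, -0.02]
contact_force: [0.1, 0.2, 0.2]
gripper_width: 0.0004
gripper_force: 0.0
```

```bash
python3 st.py
python3 - <<'E'
from h import *
s=state(); Rm=R.from_quat(s["tcp_rot"]).as_matrix()
for t in ([.42,-.2,.35],[.45,-.192,.09]): print((Rm.T@(np.array(t)-s["ee_pos"])).round(3))
E
```

```text
14.95 [1.1345 0.2528 0.4127] [ 0.177  1.112  0.026 -0.014  1.334  1.562] [[0.77, 0.177, 0.613], [0.15, -0.984, 0.095], [0.62, 0.019, -0.784]]
[-0.657  0.318 -0.432]
[-0.794  0.311 -0.209]
```

The tool axis (0.61, 0.10, -0.78) now matches the press direction. Before going in, I'll check that the press pose is within reach using a quick planar fit of the arm to the readings so far.

Run:
```python
import numpy as np
from scipy.optimize import least_squares as ls
D=[(-1.214,.124,1.652,1.367,.276,-.588,.2133),(.55,.04,1.86,1.26,.4671,.3502,.1487),(-.37,.05,1.71,1.39,.5926,-.1716,.2272),(-.37,.004,1.56,1.569,.5952,-.1736,.3453),(-.339,1.15,.025,1.922,.9686,-.2843,.3136),(-.352,.439,1.079,1.539,.7994,-.2348,.3316),(.177,1.112,.026,1.334,1.1345,.2528,.4127)]
def fk(p,q):
    a,h,L1,L2,T,e=p; q1,q2,q3,q5=q
    r=a+L1*np.sin(q2)+L2*np.sin(q2+q3)+T*np.sin(q2+q3+q5); z=h+L1*np.cos(q2)+L2*np.cos(q2+q3)+T*np.cos(q2+q3+q5)
    return np.array([r*np.cos(q1)-e*np.sin(q1),r*np.sin(q1)+e*np.cos(q1),z])
f=ls(lambda p:np.concatenate([fk(p,d[:4])-d[4:] for d in D]),[0,.3,.4,.4,.3,.05]); print(f.x.round(3),abs(f.fun).max())
for t in ([.40,-.2,.33],[.43,-.20,.12],[.478,-.191,.05]):
  best=min((ls(lambda q:np.r_[fk(f.x,q)-t,q[1]+q[2]+q[3]-2.47],x0) for x0 in ([-.4,-.3,2,.8],[-.4,.3,2.3,.4])),key=lambda g:g.cost); print(t,best.x.round(2),best.cost)
```

```text
[-0.023  0.177  0.474  0.629  0.305  0.053] 0.0065058260861682315
[0.4, -0.2, 0.33] [-0.58 -0.82  2.28  1.01] 1.1979005878045946e-19
[0.43, -0.2, 0.12] [-0.55 -0.67  2.55  0.59] 6.2626341351322194e-24
[0.478, -0.191, 0.05] [-0.48 -0.43  2.53  0.37] 2.3687978726259013e-20
```

Emit:
{"op": "arm_command", "data": {
  "series": [
    [1,-0.02,0.01,-0.012,0],
    [1,-0.06,0.028,-0.034,0],
    [1,-0.1,0.047,-0.057,0],
    [1,-0.14,0.066,-0.08,0],
    [1,-0.18,0.084,-0.102,0],
    [1,-0.22,0.103,-0.125,0],
    [1,-0.26,0.122,-0.148,0],
    [1,-0.3,0.141,-0.17,0]
  ]
}}

```text
t: 15.75
ee_pos: [0.8564, 0.0744, 0.3692]
tcp_rot: [0.941, 0.087, 0.328, -0.02]
contact_force: [0.8, 0.4, 1.1]
gripper_width: 0.0003
gripper_force: 0.0
```

Emit:
{"op": "arm_command", "data": {
  "series": [
    [1,-0.035,0.016,-0.02,0],
    [1,-0.07,0.033,-0.04,0],
    [1,-0.105,0.05,-0.06,0],
    [1,-0.14,0.066,-0.08,0],
    [1,-0.175,0.082,-0.1,0],
    [1,-0.21,0.099,-0.12,0],
    [1,-0.24,0.113,-0.137,0],
    [1,-0.24,0.113,-0.137,0]
  ]
}}

```text
t: 16.55
ee_pos: [0.607, -0.087, 0.3297]
tcp_rot: [0.941, 0.085, 0.327, -0.019]
contact_force: [-0.0, -0.3, 1.0]
gripper_width: 0.0006
gripper_force: 0.0
```

```bash
python3 st.py
cat > to.py <<'E'
from h import *
import sys
s=state(); Rm=R.from_quat(s["tcp_rot"]).as_matrix()
print((Rm.T@(np.array(list(map(float,sys.argv[1:4])))-s["ee_pos"])).round(4))
E
python3 to.py .43 -.20 .30;python3 to.py .46 -.195 .078
```

```text
16.55 [ 0.607  -0.087   0.3297] [-0.381 -0.383  2.021  0.396  0.944  0.867] [[0.771, 0.173, 0.612], [0.148, -0.985, 0.091], [0.619, 0.02, -0.785]]
[-0.1717  0.08   -0.0954]
[-0.2852  0.0758  0.0978]
```

Emit:
{"op": "arm_command", "data": {
  "series": [
    [1,-0.035,0.016,-0.019,0],
    [1,-0.07,0.032,-0.038,0],
    [1,-0.105,0.048,-0.057,0],
    [1,-0.14,0.064,-0.076,0],
    [1,-0.17,0.08,-0.095,0],
    [1,-0.17,0.08,-0.095,0]
  ]
}}

```text
t: 17.15
ee_pos: [0.4323, -0.2016, 0.3011]
tcp_rot: [0.941, 0.084, 0.327, -0.018]
contact_force: [-0.9, 0.1, 0.1]
gripper_width: 0.0003
gripper_force: 0.0
```

```bash
python3 st.py; python3 to.py .41 -.203 .14; python3 to.py .448 -.196 .092
```

```text
17.15 [ 0.4323 -0.2016  0.3011] [-0.889 -0.657  2.241  0.597  1.237  0.396] [[0.772, 0.169, 0.612], [0.146, -0.985, 0.088], [0.618, 0.021, -0.786]]
[-0.117  -0.0058  0.1128]
[-0.1163 -0.0073  0.1744]
```

Emit:
{"op": "arm_command", "data": {
  "series": [
    [1,-0.03,-0.002,0.028,0],
    [1,-0.06,-0.003,0.056,0],
    [1,-0.09,-0.005,0.084,0],
    [1,-0.116,-0.006,0.112,0],
    [1,-0.116,-0.006,0.13,0],
    [1,-0.116,-0.006,0.15,0],
    [1,-0.116,-0.006,0.15,0],
    [1,-0.116,-0.006,0.15,0]
  ]
}}

```text
t: 17.95
ee_pos: [0.4361, -0.1952, 0.1116]
tcp_rot: [0.941, 0.088, 0.327, -0.02]
contact_force: [-0.6, -0.8, 0.6]
gripper_width: 0.0007
gripper_force: 0.0
```

```bash
python3 st.py; python3 to.py .478 -.191 .055
python3 - <<'E'
from h import *
t=optics.camera("top");s=optics.camera("side")
b=cv2.resize(t[130:290,380:560],None,fx=2.2,fy=2.2); a=cv2.resize(s[60:180,300:420],None,fx=3,fy=3)
cv2.imwrite("pics/p1.png",np.hstack([a[:352],b[:352]])[:,:,::-1])
E
```

```text
17.95 [ 0.4361 -0.1952  0.1116] [-0.872 -0.48   2.461  0.728  0.919  0.129] [[0.771, 0.178, 0.611], [0.152, -0.984, 0.096], [0.618, 0.019, -0.786]]
[-0.0021  0.0023  0.0705]
```

View pics/p1.png

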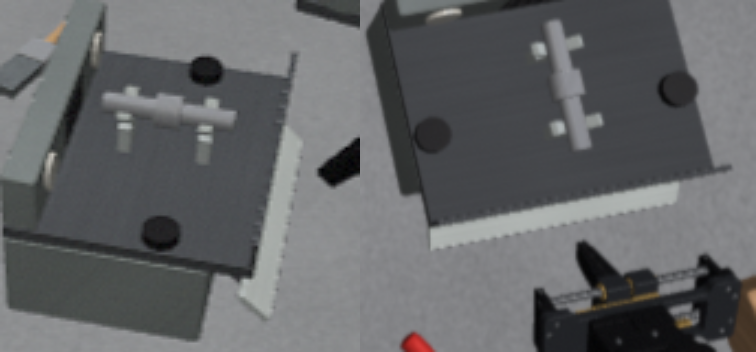

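Seen from above, the fingertips (crop (585,245), about (560,…) after the height correction) point at the bar's middle (crop about 555). The shaft lies in both Vs. Approaching to near contact.

Emit:
{"op": "arm_command", "data": {
  "series": [
    [1,-0.002,0.002,0.025,0],
    [1,-0.002,0.002,0.045,0],
    [1,-0.002,0.002,0.055,0],
    [1,-0.002,0.002,0.06,0],
    [1,-0.002,0.002,0.064,0],
    [1,-0.002,0.002,0.064,0]
  ]
}}

```text
t: 18.65
ee_pos: [0.4736, -0.1921, 0.06]
tcp_rot: [0.941, 0.087, 0.327, -0.02]
contact_force: [0.3, 0.4, -0.4]
gripper_width: 0.0004
gripper_force: 0.0
```

```bash
python3 st.py; python3 to.py .478 -.191 .055
```

```text
18.65 [ 0.4736 -0.1921  0.06  ] [-0.786 -0.289  2.431  0.823  0.749  0.05 ] [[0.771, 0.177, 0.611], [0.151, -0.984, 0.094], [0.618, 0.019, -0.786]]
[ 0.0005 -0.0004  0.0067]
```

Clear so far. Pressing on in small steps while watching the force.

Emit:
{"op": "arm_command", "data": {
  "series": [
    [1,0,0,0.003,0],
    [1,0,0,0.006,0],
    [1,0,0,0.008,0],
    [1,0,0,0.01,0],
    [1,0,0,0.01,0]
  ]
}}

```text
t: 19.15
ee_pos: [0.4799, -0.1912, 0.0523]
tcp_rot: [0.941, 0.087, 0.327, -0.02]
contact_force: [-5.1, -0.1, 6.4]
gripper_width: 0.0005
gripper_force: 3.8
```

Emit:
{"op": "arm_command", "data": {
  "series": [
    [1,0,0,0.002,0],
    [1,0,0,0.003,0],
    [1,0,0,0.003,0]
  ]
}}

```text
t: 19.45
ee_pos: [0.4819, -0.191, 0.0503]
tcp_rot: [0.941, 0.087, 0.327, -0.02]
contact_force: [-7.4, 0.1, 8.1]
gripper_width: 0.0005
gripper_force: 5.4
```

Emit:
{"op": "arm_command", "data": {
  "series": [
    [1,0,0,0.001,0],
    [1,0,0,0.002,0],
    [1,0,0,0.003,0],
    [1,0,0,0.003,0]
  ]
}}

```text
t: 19.85
ee_pos: [0.4838, -0.1907, 0.0487]
tcp_rot: [0.941, 0.088, 0.327, -0.02]
contact_force: [-15.8, 1.5, 17.0]
gripper_width: 0.0007
gripper_force: 11.2
```

Emit:
{"op": "arm_command", "data": {
  "series": [
    [1,0,0,0.001,0],
    [1,0,0,0.002,0],
    [1,0,0,0.002,0],
    [1,0,0,0.002,0]
  ]
}}

```text
t: 20.25
ee_pos: [0.4846, -0.1907, 0.0481]
tcp_rot: [0.941, 0.089, 0.327, -0.02]
contact_force: [-35.2, 2.3, 32.8]
gripper_width: 0.0005
gripper_force: 23.7
```

At the stop: the force is rising steeply. I'll ease off about 1.5 mm and hold for just over a second.

Emit:
{"op": "arm_command", "data": {
  "series": [
    [1,0,0,-0.0015,0],
    [1,0,0,-0.0015,0],
    [1,0,0,-0.0015,0],
    [1,0,0,-0.0015,0],
    [1,0,0,-0.0015,0],
    [1,0,0,-0.0015,0],
    [1,0,0,-0.0015,0]
  ]
}}

```text
t: 20.95
ee_pos: [0.484, -0.1907, 0.0486]
tcp_rot: [0.941, 0.088, 0.327, -0.02]
contact_force: [-19.3, 2.2, 19.8]
gripper_width: 0.0003
gripper_force: 13.8
```

Emit:
{"op": "arm_command", "data": {
  "series": [
    [1,0,0,0,0],
    [1,0,0,0,0],
    [1,0,0,0,0],
    [1,0,0,0,0]
  ]
}}

```text
t: 21.35
ee_pos: [0.484, -0.1907, 0.0486]
tcp_rot: [0.941, 0.088, 0.327, -0.02]
contact_force: [-19.7, 1.6, 20.6]
gripper_width: 0.0003
gripper_force: 13.8
```

Emit:
{"op": "arm_command", "data": {
  "series": [
    [1,0,0,-0.005,0],
    [1,0,0,-0.012,0],
    [1,0,0,-0.03,0],
    [1,0,0,-0.06,0],
    [1,0,0,-0.09,0],
    [1,0,0,-0.1,0],
    [1,0,0,-0.1,0],
    [1,0,0,-0.1,0]
  ]
}}

```text
t: 22.15
ee_pos: [0.4222, -0.1994, 0.1242]
tcp_rot: [0.941, 0.087, 0.326, -0.021]
contact_force: [0.0, 0.5, 0.2]
gripper_width: 0.0006
gripper_force: 0.0
```

```bash
python3 st.py
python3 - <<'E'
from h import *
t=optics.camera("top");s=optics.camera("side")
b=cv2.resize(t[90:250,380:560],None,fx=2.2,fy=2.2); a=cv2.resize(s[60:180,300:420],None,fx=3,fy=3)
cv2.imwrite("pics/p2.png",np.hstack([a[:352],b[:352]])[:,:,::-1])
E
```

```text
22.15 [ 0.4222 -0.1994  0.1242] [-0.912 -0.527  2.466  0.712  0.975  0.132] [[0.772, 0.177, 0.61], [0.15, -0.984, 0.095], [0.617, 0.018, -0.786]]
```

View pics/p2.png

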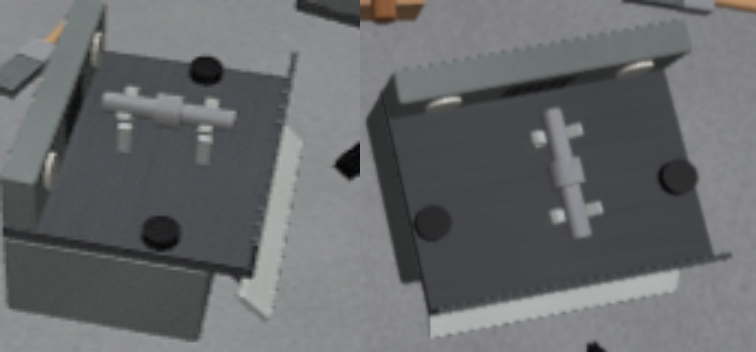

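The shaft hasn't moved in the Vs, the bar is back out as before the press, and the arm is clear.

```bash
python3 -c "
from plant import job
print(job.sign_off())"
```

```text
the job is handed in; nothing more can be done
None
```

I laid the collared shaft in the V-cradle and let go, pressed the start bar near its centre to its stop, held it about 1.1 s and let it spring back; I've handed the job in at about 22 s, but no verdict came back.

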